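# Select the blue filter and take a reading

## Task

On the white photometer, push the black tab round gently with a fingertip, without gripping it, until the tab points squarely at the blue mark, and leave it there. Only then press the white read button fully down and let it come back up. Grip and lift nothing, and leave everything else standing where it is.

Things in the scene. Friction and masses are not known exactly. Their poses are not given: they have to be found in the camera images.
- photometer: Fixed white bench photometer, 250 (x) x 240 (y) x 80 mm tall; origin under its centre, its -x face (dark display) is the front. On its flat top (the deck): filter turret with four coloured marks round its front half; grey lamp housing 50 (x) x 85 (y) x 40 mm tall centred at x +95, y -5 mm; white button at x +70, y +85 mm; vial and brass weight near the right (-y) edge.
- turret_axis (a point): Point on the turret's vertical axis at deck height, 20 mm in front (-x) of the photometer's middle.
- turret: Filter turret with its tab: aluminium disc 96 mm across, top 13 mm (centre cap 19 mm) above the deck, turning about the vertical; origin on the axis 1 mm above the deck; its own -x points to the tab. It turns up to 1.8 rad either way from the photometer's front (-x) direction, smoothly against friction (0.12 N m, 2 to 3 N at the tab), without clicks, and stays where it is left.
- tab (a point): Top centre of the black upright tab (fin) on the turret's rim, 52 mm from the axis and 41 mm above the deck. The tab is 28 mm long along the radius (38 to 66 mm from the axis), 6 mm thick and stands up from 11 to 41 mm above the deck; push on its flat sides.
- tab_aim (a point): The point that the tab points at: on the outward radius through the tab's middle, 80 mm from the turret axis (the marks' radius), 1 mm above the deck. It turns with the turret.
- mark_blue: Blue filter mark: a fixed blue disc 22 mm across and 2 mm high on the deck, its centre 80 mm from the turret axis; origin at its underside's centre. The four marks stand 45 and 85 degrees either side of the front direction; which colour is where changes.
- mark_red: Red filter mark: a fixed red disc 22 mm across and 2 mm high on the deck, its centre 80 mm from the turret axis; origin at its underside's centre. The four marks stand 45 and 85 degrees either side of the front direction; which colour is where changes.
- mark_yellow: Yellow filter mark: a fixed yellow disc 22 mm across and 2 mm high on the deck, its centre 80 mm from the turret axis; origin at its underside's centre. The four marks stand 45 and 85 degrees either side of the front direction; which colour is where changes.
- mark_green: Green filter mark: a fixed green disc 22 mm across and 2 mm high on the deck, its centre 80 mm from the turret axis; origin at its underside's centre. The four marks stand 45 and 85 degrees either side of the front direction; which colour is where changes.
- read_button (a joint): White read button, spring return: 0 up, 0.006 m fully pressed, down is positive; fully down takes about 5 N. It counts as pressed beyond 0.004 m.
- read_button_top (a point): Centre of the top face of the white read button (28 mm across, in a black housing), pressed straight down; at the back left corner of the deck.
- vial: Bystander, loose: amber glass vial with black cap, 22 mm across, 45 mm tall, standing on the photometer's deck at its back right corner. Origin at its underside.
- weight: Bystander, loose: brass 100 g balance weight, 28 mm across, 37 mm tall, standing on the photometer's deck at its front right corner. Origin at its underside.
- reagent: Bystander, loose: amber reagent bottle, 64 mm across, 150 mm tall, on the bench to the right. Origin at its underside.
- beaker: Bystander, loose: glass beaker, 70 mm across, 90 mm tall, on the bench to the right. Origin at its underside.
- mouse: Bystander, loose: black computer mouse, about 85 x 65 x 35 mm, on a brown mouse pad to the left. Origin at its underside.
- spatula: Bystander, loose: flat steel laboratory spatula, 160 mm long, 16 mm wide, lying on the bench to the right. Origin at its underside.
- dish: Bystander, loose: shallow glass dish, 90 mm across, 16 mm tall, on the bench to the left. Origin at its underside.

How it is judged:
On the way, in this order (a step that is already met when the one before it is completed fails the run):
1. the tab points at the blue mark, the turret at rest and the tab let go (horizontal distance between tab_aim and mark_blue below 0.01 m and contact force between the fingers and turret below 0.1 N and angular speed of turret below 0.05 rad/s), for 0.3 s.
2. the read button is pressed while the tab points at the blue mark (horizontal distance between tab_aim and mark_blue below 0.01 m and value of joint read_button above 0.004 m), for 0.05 s.
At the end, for the whole second after the job is handed in: The point the tab aims at (80 mm from the axis) is within 10 mm of the blue mark's centre seen from above, the turret at rest; the button has been pressed and is up again (within 1.5 mm); every bystander stands within 20 mm of where it was and within 0.2 rad of upright (horizontal distance between tab_aim and mark_blue below 0.01 m and value of joint read_button below 0.0015 m and angular speed of turret below 0.05 rad/s and distance of each of vial, weight, reagent, beaker, mouse, spatula, dish from where it was at the start of the episode below 0.02 m and angle between each of vial, weight, reagent, beaker, mouse, spatula, dish's own z axis and vertical below 0.2 rad); the robot touches nothing.
It fails at once if the read button is pressed (over 4 mm) while the tab does not point at the blue mark (not (horizontal distance between tab_aim and mark_blue below 0.01 m) and value of joint read_button above 0.004 m).
It fails at once if the turret or its tab is gripped or shoved hard (over 20 N between fingers and turret) (contact force between the fingers and turret above 20 N).
It fails at once if a bystander is moved over 20 mm, lifted or carried (distance of any of vial, weight, reagent, beaker, mouse, spatula, dish from where it was at the start of the episode above 0.02 m).
It fails at once if a bystander is gripped (over 10 N between fingers and it) (contact force between the fingers and vial above 10 N or contact force between the fingers and weight above 10 N or contact force between the fingers and reagent above 10 N or contact force between the fingers and beaker above 10 N or contact force between the fingers and mouse above 10 N or contact force between the fingers and spatula above 10 N or contact force between the fingers and dish above 10 N).
It fails at once if a bystander is tipped over 0.5 rad (angle between any of vial, weight, reagent, beaker, mouse, spatula, dish's own z axis and vertical above 0.5 rad).
It also fails if it takes over 45 s, if anything falls off the work surface, if the arm or the gripper's body presses on something with over 40 N, if the wrist force passes 120 N, or if a joint passes its speed limit or range.

## Robot

A 7-joint arm with a two-finger parallel gripper is mounted at the origin on the work surface. World frame = base frame: x ahead of the robot, y to its left, z up, the work surface at z = 0. Lengths are in m, angles in rad, forces in N, time in s.
With the tool pointing down it reaches from about 0.4 to 0.85 m from the base axis. Payload 4.5 kg.
Tool frame: the origin (TCP) lies at the very end of the fingers, on their centre line; the grasp point (between the pads) lies 19 mm behind it; z points along the fingers, y is the line along which they close (so a half turn about z gives the same grasp; the last joint's range is limited). The gripper opens to 85 mm and grips with 20 to 120 N. Pads are 22 mm wide; open, the fingers measure 114 mm over their backs; the gripper's body (76 mm by 85 mm) begins 54 mm behind the grasp point. The pads swing forward as they close: fully open they stand 13 mm farther back than shut.
Start: joints at [0.034, 0.689, -0.195, 1.565, 0.157, 0.902, -0.215], TCP at [0.625, 0, 0.231] pointing down, gripper open.
Joint ranges: [-3.01, 3.01], [-0.46, 2.08], [-1.47, 1.51], [0.13, 2.56], [-1, 4.14], [0.04, 2.09], [-2.66, 2.66]. Speed limits (rad/s): [2.57, 2.57, 3.14, 3.14, 3.14, 3.14, 3.14].

## Interface

Orientations are given as a rotation vector (axis times angle).
In Python, from workcell import r gives the robot as it stands.
- The arm moves only by the tool play_rows, never from a script. Its argument "commands" is a list of rows, each a list of 3 entries, a list of its own where there are three numbers: the shift along the tool's x, y, z in m, then the turn, a rotation vector about the tool's x, y, z in degrees, then the finger opening in m, from 0 to 0.0854. In form: [[[tx, ty, tz], [rx, ry, rz], claw], ...]. A call has exactly 5 rows; each row shifts and turns the commanded pose from where the row before left it, along the tool's axes as they then stand; what a row does not reach is not made up. A row lasts 1/10 s, in which the tool goes at most 50 mm and 8.59 degrees, less where a joint would pass 70% of its speed; a pose out of reach is approached as far as the arm can. A call with a gripper value outside its range is refused whole. The fingers move at their own pace and stop on an object; "squeeze" is the grip in N (left out, the last holds). Time passes only in rows, so rows that do not move let the fingers close, or fill a call up. It gives the time, the measured TCP pose, the force, the opening and the grip force at its end, in the units of the state.
- r.read_state(): the state, without advancing time (a new reading comes with each control period).
- r.read_camera(name): name is "scene" or "side" or "wrist"; returns (picture, depth): 384x512x3 uint8, blue, green, red; 384x512 float32, m along the optical axis (not along the pixel's ray), 0 where there is no reading.
- r.calibration(name): a dict with "fx", "fy", "cx", "cy" (pixels), "R" (3x3) and "t" (3): a world point X has camera coordinates R X + t; the wrist camera has in their place "hand_eye" (4x4, takes a point from camera to tool coordinates, whose origin is the TCP and whose axes are the flange's). Camera axes: x right, y down, z forward; pixel columns grow to the right and rows downward; lengths in m; the calibration is good to about 2 mm. A picture is of the moment at which its call begins: read the wrist's pose just before it. calibration takes no time and is no camera call.
- r.finish_job(): hands the job in; it is judged then, once.
The state is a dict: "t": time; "joint_pos": joint angles; "qvel": joint speeds; "tau": joint torques, N m; "tool_pos": TCP position; "orientation": TCP orientation; "force": force on the tool from outside, world axes, zero at the start; "moment": the same for the moment, N m; "finger_gap": opening from 0.0 (shut) to 1.0 (fully open); "grip_force": force on a finger pad.
Only numpy, scipy, OpenCV 4.12 (cv2) and the standard library are available. Lean on these libraries where they do the work, as an engineer would, in place of code of your own. Each camera call takes 0.05 s, during which the arm holds its last target. There are 200 camera calls.

## Working session

There is one attempt and no reset: what is moved stays moved. The work goes in short steps, Python scripts to look and compute and a tool call to move; the robot and the scene stay as the last step left them, time stands still between calls to the robot, and variables do not carry over. Pictures are saved under pics/ and viewed, at most 10 in all, crops included, and the job is handed in when it is done.

Besides the shell and the picture viewer there is one more tool, called after ">>>" as a command line: name --argument value ..., lists and objects as JSON in quotes. play_rows: Moves the arm, as the interface text tells. Its arguments: {"type":"object","properties":{"commands":{"type":"array"},"squeeze":{"type":"number"}},"required":["commands"]}

```bash
mkdir -p pics; python3 - <<'E'
from workcell import r
import cv2,numpy as np
s=r.read_state();print(s['t'],s['tool_pos'],s['orientation'],s['joint_pos'])
for n in ['scene','side','wrist']:
    p,d=r.read_camera(n);cv2.imwrite(f'pics/{n}0.png',p);np.save(f'pics/{n}0.npy',d)
    c=r.calibration(n);print(n,{k:np.round(v,4).tolist() for k,v in c.items()})
a=[cv2.imread(f'pics/{n}0.png') for n in ['scene','side']]
E
```

```text
0.0 [ 6.24320470e-01 -4.08546476e-05  2.30454094e-01] [-2.22041359 -2.22066448  0.00229483] [ 0.03379381  0.69002054 -0.19453016  1.56637248  0.15729818  0.90253282
 -0.21509247]
scene {'fx': 478.1428, 'fy': 478.1428, 'cx': 262.6164, 'cy': 189.8995, 'R': [[-0.7505, 0.6609, 0.0069], [0.5548, 0.6356, -0.5369], [-0.3592, -0.3991, -0.8436]], 't': [0.3381, -0.2068, 1.6731]}
side {'fx': 366.0224, 'fy': 366.0224, 'cx': 260.1141, 'cy': 194.7008, 'R': [[0.8989, -0.4378, 0.017], [-0.3174, -0.6776, -0.6634], [0.302, 0.5909, -0.7481]], 't': [-0.4125, 0.2054, 1.0424]}
wrist {'fx': 273.3204, 'fy': 273.3204, 'cx': 256.5035, 'cy': 195.0253, 'hand_eye': [[-0.0008, -0.9513, -0.3083, 0.0782], [1.0, -0.0009, 0.0003, -0.0007], [-0.0005, -0.3083, 0.9513, -0.1436], [0.0, 0.0, 0.0, 1.0]]}
```

View pics/scene0.png

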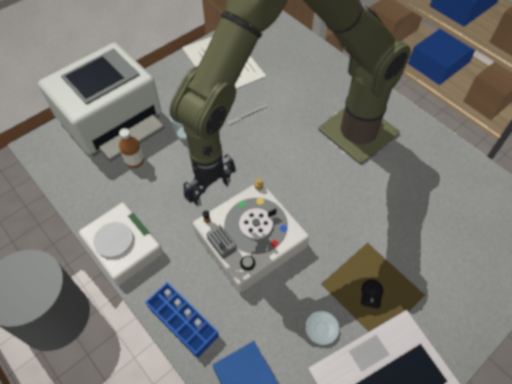

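View pics/wrist0.png

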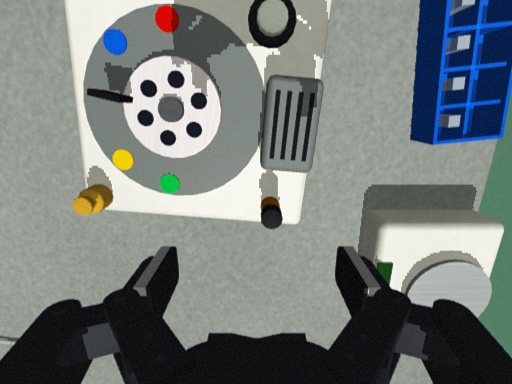

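View pics/side0.png

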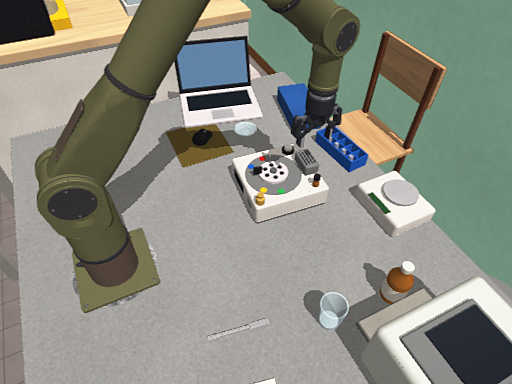

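The wrist view shows blue at (115,41), red at (167,18), yellow at (122,160) and green at (170,183). The tab runs from (88,93) to (132,99), about at the front, and the button is at (272,18). I'll work out the positions next.

```bash
cat > h.py <<'E'
from workcell import r
import cv2,numpy as np
from scipy.spatial.transform import Rotation as Ro
def look(name):
    s=r.read_state();p,d=r.read_camera(name)
    cv2.imwrite(f'pics/{name}.png',p);return s,p,d
def pose(name,s):
    c=r.calibration(name)
    if name=='wrist':
        H=np.array(c['hand_eye']);T=np.eye(4);T[:3,:3]=Ro.from_rotvec(s['orientation']).as_matrix();T[:3,3]=s['tool_pos'];W=T@H
        return c,W[:3,:3],W[:3,3]
    R=np.array(c['R']);return c,R.T,-R.T@np.array(c['t'])
def ray(name,s,uv,z):
    c,R,o=pose(name,s);v=R@np.array([(uv[0]-c['cx'])/c['fx'],(uv[1]-c['cy'])/c['fy'],1]);return o+v*(z-o[2])/v[2]
RNG=dict(blue=((105,120,80),(125,255,255)),red=((0,150,80),(6,255,255)),green=((45,120,80),(75,255,255)),yellow=((22,150,100),(32,255,255)))
def blob(p,col,box):
    h=cv2.cvtColor(p,cv2.COLOR_BGR2HSV);m=cv2.inRange(h,*RNG[col]);k=np.zeros_like(m);x0,y0,x1,y1=box;k[y0:y1,x0:x1]=m[y0:y1,x0:x1]
    n,l,st,ce=cv2.connectedComponentsWithStats(k)
    if n<2:return None
    i=1+np.argmax(st[1:,4]);return ce[i],st[i,4]
MA=dict(front45=45,front85=85)
def fit(P,ang):  # P marks, ang deg about local front, + = left(+y)->clockwise from -x
    A=[];b=[]  # world = c + Rot(th)*(−80cos a, 80 sin a)... sign: front -x, left +y
    L=np.array([[-.08*np.cos(np.radians(a)),.08*np.sin(np.radians(a))] for a in ang]);P=np.array(P)[:,:2]
    lc,pc=L.mean(0),P.mean(0);l,q=L-lc,P-pc
    th=np.arctan2((l[:,0]*q[:,1]-l[:,1]*q[:,0]).sum(),(l*q).sum())
    M=np.array([[np.cos(th),-np.sin(th)],[np.sin(th),np.cos(th)]]);c=pc-M@lc
    return c,th,M,np.linalg.norm((M@L.T).T+c-P,axis=1)
E
python3 - <<'E'
from h import *
s=r.read_state();p=cv2.imread('pics/wrist0.png');d=np.load('pics/wrist0.npy')
c,R,o=pose('wrist',s)
def P3(u,v): 
    z=d[v,u];return o+R@(z*np.array([(u-c['cx'])/c['fx'],(v-c['cy'])/c['fy'],1]))
for u,v in [(230,195),(115,41),(271,18),(290,120),(90,93),(110,96),(128,98),(270,215),(92,190),(102,195),(170,108)]: print((u,v),P3(u,v).round(4))
Z=.082;pts=[]
for k in ['blue','red','green','yellow']:
    b=blob(p,k,(85,5,200,192));w=ray('wrist',s,b[0],Z);pts.append(w);print(k,b,w.round(4))
cc,th,M,res=fit(pts,[45,85,-85,-45]);print(cc,np.degrees(th),res)
axis=cc;mid=cc+M@[.02,0];print('mid',mid,'button',mid+M@[.07,.085],'lamp',mid+M@[.095,-.005],'lampcorners',[mid+M@[.095+i*.025,-.005+j*.0425] for i in(-1,1) for j in(-1,1)])
g=cv2.cvtColor(p,cv2.COLOR_BGR2GRAY);m=(g[80:112,84:134]<45).astype(np.uint8)
v,u=np.nonzero(m);X=np.array([ray('wrist',s,(a+84,b+80),.121)[:2] for a,b in zip(u,v)])-cc
r_=np.linalg.norm(X,axis=1);print('tab r',r_.min(),r_.max(),'mean',X.mean(0))
e,V=np.linalg.eigh(np.cov(X.T));print(V[:,1]);L=(M.T@X.mean(0));print('tab angle deg (left+)',np.degrees(np.arctan2(L[1],-L[0])))
print('blue world',pts[0])
E
```

```text
(230, 195) [ 0.5938 -0.0169  0.081 ]
(115, 41) [0.4896 0.1372 0.0828]
(271, 18) [0.6363 0.1509 0.1018]
(290, 120) [0.6538 0.0665 0.1204]
(90, 93) [0.4798 0.0893 0.1223]
(110, 96) [0.4968 0.0868 0.1226]
(128, 98) [0.5044 0.0856 0.1052]
(270, 215) [ 0.6368 -0.0225  0.1269]
(92, 190) [ 0.4521 -0.0047  0.1016]
(102, 195) [ 0.4609 -0.0105  0.1005]
(170, 108) [0.5408 0.0767 0.0993]
blue (array([114.57715431,  41.41883768]), np.int32(499)) [0.4888 0.137  0.082 ]
red (array([166.48310139,  18.37574553]), np.int32(503)) [0.5401 0.156  0.082 ]
green (array([169.33559322, 183.11186441]), np.int32(295)) [ 0.527  -0.0027  0.082 ]
yellow (array([122.80530973, 159.29498525]), np.int32(339)) [0.4794 0.024  0.082 ]
[0.54049576 0.07599592] -4.677906288540409 [5.65678046e-05 6.37384734e-05 1.79554948e-04 2.67484460e-04]
mid [0.56042914 0.07436484] button [0.63712807 0.1533729 ] lamp [0.65470492 0.06163385] lampcorners [array([0.62632214, 0.02131427]), array([0.63325425, 0.10603113]), array([0.67615559, 0.01723656]), array([0.68308769, 0.10195342])]
tab r 0.027593888790662126 0.06554491826560159 mean [-0.04542149  0.01142894]
[-0.98275143  0.18493142]
tab angle deg (left+) 9.445652007614804
blue world [0.48876405 0.13703388 0.082     ]
```

>>> play_rows --commands '[[[0.0155, -0.035, 0], [0, 0, 0], 0], [[0.0155, -0.035, 0], [0, 0, 0], 0], [[0.0155, -0.035, 0], [0, 0, 0], 0], [[0.0155, -0.035, 0], [0, 0, 0], 0], [[0, 0, 0.02], [0, 0, 6.5], 0]]' --squeeze 20

```text
t: 0.65
tool_pos: [0.4812, 0.0645, 0.2127]
orientation: [-2.34, -2.094, -0.001]
force: [0.6, 0.9, 0.5]
finger_gap: 0.147
grip_force: 0.0
```

>>> play_rows --commands '[[[0, 0, 0.02], [0, 0, 6.5], 0], [[0, 0, 0], [0, 0, 0], 0], [[0, 0, 0], [0, 0, 0], 0], [[0, 0, 0], [0, 0, 0], 0], [[0, 0, 0], [0, 0, 0], 0]]'

```text
t: 1.15
tool_pos: [0.4858, 0.062, 0.192]
orientation: [2.457, 1.956, 0.003]
force: [0.6, -0.5, 0.0]
finger_gap: 0.004
grip_force: 0.0
```

```bash
python3 - <<'E'
from h import *
s,p,d=look('wrist');cv2.imwrite('pics/w1.png',p)
print(s['tool_pos'],Ro.from_rotvec(s['orientation']).as_matrix().round(3).tolist(),s['force'],s['finger_gap'])
E
```

```text
[0.48575348 0.06200829 0.1920408 ] [[0.224, 0.975, 0.002], [0.975, -0.224, 0.001], [0.001, 0.002, -1.0]] [ 0.61345445 -0.53544795  0.01457939] 0.004361492566447382
```

View pics/w1.png

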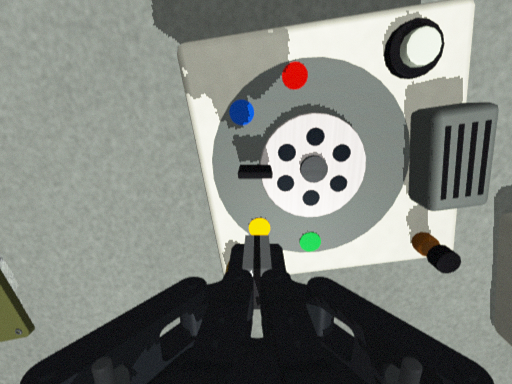

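The tab, at (238–272, 165–178), lies square to the tool, and the shut fingers sit on its right side with a gap. Descending.

>>> play_rows --commands '[[[0, 0, 0.03], [0, 0, 0], 0], [[0, 0, 0.03], [0, 0, 0], 0], [[0, 0, 0.02], [0, 0, 0], 0], [[0, 0, 0.009], [0, 0, 0], 0], [[0, 0, 0], [0, 0, 0], 0]]'

```text
t: 1.7
tool_pos: [0.4847, 0.0619, 0.1017]
orientation: [-2.458, -1.955, 0.002]
force: [-0.9, 0.3, 0.9]
finger_gap: 0.001
grip_force: 0.0
```

```bash
python3 - <<'E'
from h import *
s,p,d=look('wrist');cv2.imwrite('pics/w2.png',p)
print(s['tool_pos'],s['force'])
X=s['tool_pos'][:2]-np.array([.5405,.0760]);print(np.linalg.norm(X))
E
```

```text
[0.48472148 0.06191833 0.10172625] [-0.92813894  0.26519547  0.89025808]
0.05752856942702179
```

View pics/w2.png

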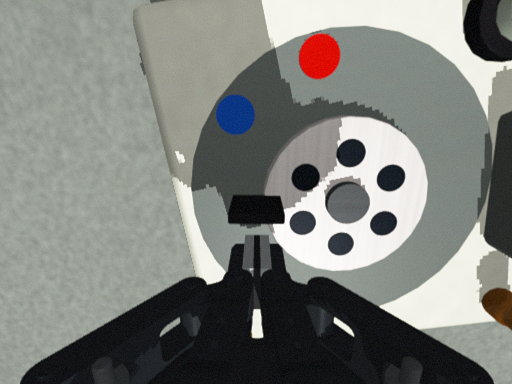

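The fingertips, at (240–275, 235), stand just short of the tab at (228–285, 195–222). I'll close the gap, then push in an arc about the axis.

>>> play_rows --commands '[[[0.003, 0, 0], [0, 0, 0], 0], [[0.003, 0, 0], [0, 0, 0], 0], [[0.002, 0, 0], [0, 0, 0], 0], [[0.002, 0, 0], [0, 0, 0], 0], [[0.001, 0, 0], [0, 0, 0], 0]]'

```text
t: 2.25
tool_pos: [0.4877, 0.0731, 0.1026]
orientation: [2.458, 1.956, 0.001]
force: [-0.4, 1.2, -0.9]
finger_gap: -0.001
grip_force: 0.0
```

>>> play_rows --commands '[[[0.0027, -0.0007, 0], [0, 0, 3], 0], [[0.0027, -0.0007, 0], [0, 0, 3], 0], [[0.0027, -0.0007, 0], [0, 0, 3], 0], [[0.0027, -0.0007, 0], [0, 0, 3], 0], [[0.0027, -0.0007, 0], [0, 0, 3], 0]]'

```text
t: 2.75
tool_pos: [0.488, 0.0855, 0.1024]
orientation: [2.695, 1.614, -0.003]
force: [-1.3, -1.9, 1.9]
finger_gap: -0.001
grip_force: 1.2
```

>>> play_rows --commands '[[[0.0027, -0.0007, 0], [0, 0, 3], 0], [[0.0027, -0.0007, 0], [0, 0, 3], 0], [[0.0027, -0.0007, 0], [0, 0, 3], 0], [[0.0027, -0.0007, 0], [0, 0, 3], 0], [[0, 0, 0], [0, 0, 0], 0]]'

```text
t: 3.25
tool_pos: [0.4915, 0.0969, 0.1023]
orientation: [2.847, 1.327, -0.002]
force: [-1.4, -0.1, 0.7]
finger_gap: 0.0
grip_force: 0.6
```

```bash
cat >> h.py <<'E'
C=np.array([.5405,.0760]);B=np.array([.48876,.13703])
def tab(p,d,s):
    """tab top from depth: points 0.108..0.127 high near the rim, dark"""
    c,R,o=pose('wrist',s);v,u=np.mgrid[:384,:512];g=cv2.cvtColor(p,cv2.COLOR_BGR2GRAY)
    W=o+(d[...,None]*np.stack([(u-c['cx'])/c['fx'],(v-c['cy'])/c['fy'],np.ones_like(d)],-1))@R.T
    X=W[...,:2]-C;q=np.linalg.norm(X,axis=-1);m=(W[...,2]>.117)&(W[...,2]<.126)&(q>.03)&(q<.072)&(g<60)&(v<232)&(X[...,0]<.02)
    n,l,st,ce=cv2.connectedComponentsWithStats(m.astype(np.uint8));i=1+np.argmax(st[1:,4]);P=X[l==i]
    e,V=np.linalg.eigh(np.cov(P.T));a=P.mean(0);ax=V[:,1]*np.sign(V[:,1]@a)
    ang=lambda w:np.degrees(np.arctan2(w[1],-w[0]))
    print('tab px',ce[i],'n',len(P),'r',np.linalg.norm(a),'ang',ang(a),'axis ang',ang(ax),'target',ang(B-C))
    # relative to tool
    return a
E
python3 - <<'E'
from h import *
s,p,d=look('wrist');cv2.imwrite('pics/w3.png',p)
print(s['tool_pos'],s['force']);tab(p,d,s)
M=Ro.from_rotvec(s['orientation']).as_matrix();print('tool x angle',np.degrees(np.arctan2(M[0,0],M[1,0])),'axis in tool',M.T@(np.r_[C,s['tool_pos'][2]]-s['tool_pos']))
E
```

```text
[0.49148132 0.09694156 0.10230999] [-1.41489391 -0.11569372  0.72846246]Traceback (most recent call last):
  File "<stdin>", line 3, in <module>
  File "h.py", line 35, in tab
    n,l,st,ce=cv2.connectedComponentsWithStats(m.astype(np.uint8));i=1+np.argmax(st[1:,4]);P=X[l==i]
                                                                       ~~~~~~~~~^^^^^^^^^^
    return _wrapfunc(a, 'argmax', axis=axis, out=out, **kwds)
    return bound(*args, **kwds)
ValueError: attempt to get argmax of an empty sequence
```

View pics/w3.png

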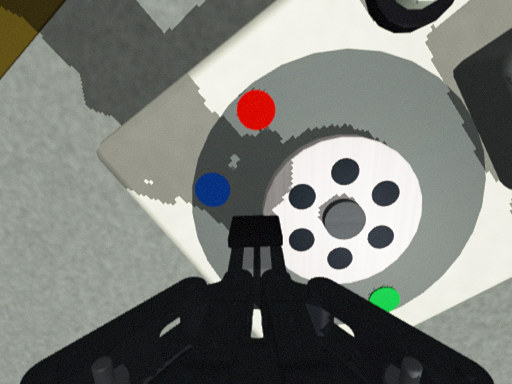

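The tips now touch the tab's side, with the tab at (228–282, 215–247). It needs about 9° more. I'll turn it 8°, back off, rise and measure.

>>> play_rows --commands '[[[0.0018, -0.0005, 0], [0, 0, 2], 0], [[0.0018, -0.0005, 0], [0, 0, 2], 0], [[0.0018, -0.0005, 0], [0, 0, 2], 0], [[0.0018, -0.0005, 0], [0, 0, 2], 0], [[0, 0, 0], [0, 0, 0], 0]]'

```text
t: 3.8
tool_pos: [0.4957, 0.1044, 0.1023]
orientation: [-2.933, -1.125, -0.001]
force: [-1.9, -0.4, 0.4]
finger_gap: 0.0
grip_force: 0.6
```

>>> play_rows --commands '[[[-0.006, 0, 0], [0, 0, 0], 0], [[-0.006, 0, 0], [0, 0, 0], 0], [[0, 0, -0.03], [0, 0, 0], 0], [[0, 0, -0.03], [0, 0, 0], 0], [[0, 0, -0.03], [0, 0, 0], 0]]'

```text
t: 4.3
tool_pos: [0.4864, 0.0953, 0.1933]
orientation: [2.933, 1.125, 0.0]
force: [-0.2, 0.1, 0.2]
finger_gap: 0.001
grip_force: 0.0
```

>>> play_rows --commands '[[[0, 0, 0], [0, 0, 0], 0], [[0, 0, 0], [0, 0, 0], 0], [[0, 0, 0], [0, 0, 0], 0], [[0, 0, 0], [0, 0, 0], 0], [[0, 0, 0], [0, 0, 0], 0]]'

```text
t: 4.8
tool_pos: [0.486, 0.0956, 0.1915]
orientation: [-2.933, -1.126, 0.003]
force: [-0.3, 0.2, -0.9]
finger_gap: 0.001
grip_force: 0.0
```

```bash
python3 - <<'E'
from h import *
s,p,d=look('wrist');cv2.imwrite('pics/w4.png',p)
print(s['tool_pos'],s['force']);
M=Ro.from_rotvec(s['orientation']).as_matrix();print('tool x angle',np.degrees(np.arctan2(M[0,0],M[1,0])))
for k in ['blue','red']:
    b=blob(p,k,(0,0,512,384));print(k,b,ray('wrist',s,b[0],.082))
try: tab(p,d,s)
except Exception as e: print(e)
E
```

```text
[0.48601644 0.09563957 0.19145286] [-0.31044206  0.19958941 -0.86669369]
tool x angle 47.99923730089684
blue (array([225.60850112, 160.62863535]), np.int32(447)) [0.48884018 0.13683744 0.082     ]
red (array([246.8549323 , 103.28820116]), np.int32(517)) [0.54029095 0.15562961 0.082     ]
tab px [254.99568966 173.81465517] n 232 r 0.05205523007718277 ang 47.16929755323504 axis ang 46.421529559938314 target 49.709395888073864
```

View pics/w4.png

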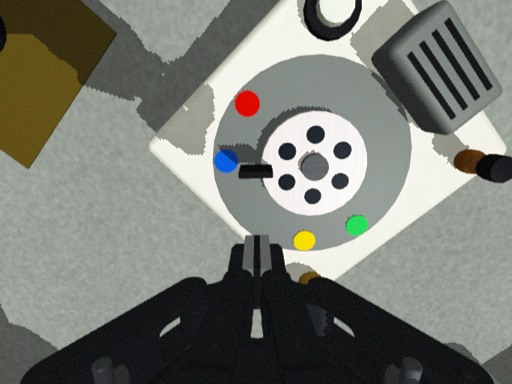

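The tab's middle is at (255,174), 47.2° against 49.7° for blue at (226,161). That's about 3.5 mm off at the mark's radius and already inside tolerance. One small nudge of 2.3 mm will square it.

>>> play_rows --commands '[[[0, 0, 0.03], [0, 0, 0], 0], [[0, 0, 0.03], [0, 0, 0], 0], [[0, 0, 0.02], [0, 0, 0], 0], [[0, 0, 0.009], [0, 0, 0], 0], [[0, 0, 0], [0, 0, 0], 0]]'

```text
t: 5.35
tool_pos: [0.4858, 0.0956, 0.1022]
orientation: [-2.933, -1.126, 0.004]
force: [-1.7, -0.4, 0.3]
finger_gap: 0.004
grip_force: 0.0
```

>>> play_rows --commands '[[[0.006, 0, 0], [0, 0, 0], 0], [[0.004, 0, 0], [0, 0, 0], 0], [[0.0025, 0, 0], [0, 0, 0], 0], [[0.002, 0, 0], [0, 0, 0], 0], [[0, 0, 0], [0, 0, 0], 0]]'

```text
t: 5.85
tool_pos: [0.4973, 0.1054, 0.1037]
orientation: [2.933, 1.126, 0.0]
force: [-0.8, -0.2, 1.2]
finger_gap: 0.003
grip_force: 0.8
```

>>> play_rows --commands '[[[-0.006, 0, 0], [0, 0, 0], 0], [[-0.006, 0, 0], [0, 0, 0], 0], [[0, 0, -0.03], [0, 0, 0], 0], [[0, 0, -0.03], [0, 0, 0], 0], [[0, 0, -0.03], [0, 0, 0], 0]]'

```text
t: 6.35
tool_pos: [0.4878, 0.097, 0.1941]
orientation: [-2.933, -1.125, 0.001]
force: [-0.5, 0.8, -0.7]
finger_gap: 0.0
grip_force: 0.0
```

>>> play_rows --commands '[[[0, 0, 0], [0, 0, 0], 0], [[0, 0, 0], [0, 0, 0], 0], [[0, 0, 0], [0, 0, 0], 0], [[0, 0, 0], [0, 0, 0], 0], [[0, 0, 0], [0, 0, 0], 0]]'

```text
t: 6.85
tool_pos: [0.4878, 0.0973, 0.1924]
orientation: [-2.933, -1.126, 0.003]
force: [0.2, 0.4, -0.3]
finger_gap: -0.0
grip_force: 0.0
```

```bash
python3 - <<'E'
from h import *
s,p,d=look('wrist');cv2.imwrite('pics/w5.png',p)
tab(p,d,s)
M=Ro.from_rotvec(s['orientation']).as_matrix();print(s['tool_pos'])
# button: white blob inside black housing, at z~.10
c,R,o=pose('wrist',s);
for uv in [(333,12)]: print(ray('wrist',s,uv,.102))
print('button in tool',M.T@(np.r_[.6371,.1534,s['tool_pos'][2]]-s['tool_pos']))
# second check from first picture: white button centroid
p=cv2.imread('pics/w1.png');g=cv2.cvtColor(p,cv2.COLOR_BGR2GRAY)
m=(g[18:80,385:445]<60).astype(np.uint8);v,u=np.nonzero(m);(x,y),rad=cv2.minEnclosingCircle(np.stack([u+385,v+18],1).astype(np.float32));print('housing px',x,y,rad)
d=np.load('pics/wrist0.npy');print('depth btn: see 0.1018')
E
```

```text
tab px [255.10878661 174.17573222] n 239 r 0.05200357626929579 ang 49.275592459729204 axis ang 48.50994876560783 target 49.709395888073864
[0.4878488  0.09732367 0.19242856]
[0.63295874 0.15160526 0.102     ]
button in tool [ 0.14843494  0.05820193 -0.00028541]
housing px 414.0 48.5 32.92805099487305
depth btn: see 0.1018
```

The tab is now about 0.5–1° from blue (under 2 mm). Next I'll move over to the button and turn the wrist back so the fingers stay clear of the lamp housing.

>>> play_rows --commands '[[[0.0297, 0.0116, 0], [0, 0, 0], 0], [[0.0297, 0.0116, 0], [0, 0, 0], 0], [[0.0297, 0.0116, 0], [0, 0, 0], 0], [[0.0297, 0.0116, 0], [0, 0, 0], 0], [[0.0297, 0.0116, 0], [0, 0, 0], 0]]'

```text
t: 7.4
tool_pos: [0.6384, 0.1541, 0.1927]
orientation: [-2.933, -1.126, 0.001]
force: [-0.1, 0.1, 0.2]
finger_gap: -0.003
grip_force: 0.0
```

>>> play_rows --commands '[[[0, 0, 0], [0, 0, -8], 0], [[0, 0, 0], [0, 0, -8], 0], [[0, 0, 0], [0, 0, -8], 0], [[0, 0, 0], [0, 0, -8], 0], [[0, 0, 0], [0, 0, -8], 0]]'

```text
t: 7.9
tool_pos: [0.6372, 0.1536, 0.1925]
orientation: [-2.365, -2.068, 0.002]
force: [0.6, -0.9, 0.2]
finger_gap: 0.001
grip_force: 0.0
```

>>> play_rows --commands '[[[0, 0, 0], [0, 0, -8], 0], [[0, 0, 0.03], [0, 0, 0], 0], [[0, 0, 0.03], [0, 0, 0], 0], [[0, 0, 0], [0, 0, 0], 0], [[0, 0, 0], [0, 0, 0], 0]]'

```text
t: 8.4
tool_pos: [0.6373, 0.1536, 0.133]
orientation: [-2.221, -2.221, 0.002]
force: [-0.1, 0.7, 1.0]
finger_gap: 0.002
grip_force: 0.0
```

```bash
python3 - <<'E'
from h import *
s,p,d=look('wrist');print(s['tool_pos'],s['force']);cv2.imwrite('pics/w6.png',p)
sc=look('side')[1];c=sc[130:210,220:340];cv2.imwrite('pics/s6.png',np.hstack([cv2.resize(c,(480,320),interpolation=2)]))
E
```

```text
[0.63729581 0.1536299  0.13296945] [-0.06060069  0.68373709  1.02000038]
```

View pics/w6.png

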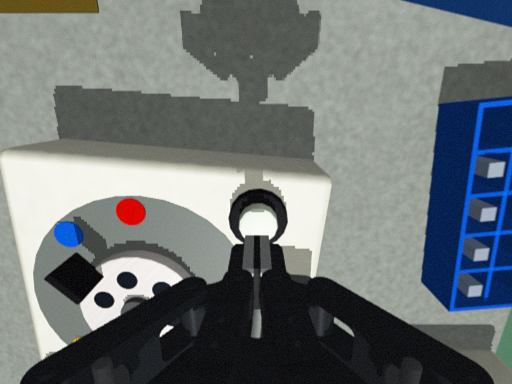

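View pics/s6.png

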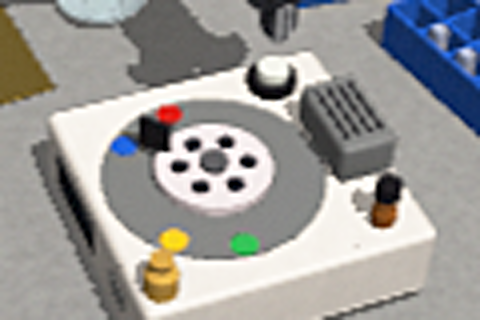

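The fingertips are over the button, which is at (258,222) in the wrist view. The side view agrees that the tab faces blue. Pressing.

>>> play_rows --commands '[[[0, 0, 0.02], [0, 0, 0], 0], [[0, 0, 0.008], [0, 0, 0], 0], [[0, 0, 0.003], [0, 0, 0], 0], [[0, 0, 0.002], [0, 0, 0], 0], [[0, 0, 0], [0, 0, 0], 0]]'

```text
t: 9.0
tool_pos: [0.6376, 0.1537, 0.1009]
orientation: [2.221, 2.221, 0.0]
force: [-1.7, -0.8, 2.1]
finger_gap: 0.001
grip_force: 1.0
```

>>> play_rows --commands '[[[0, 0, 0.001], [0, 0, 0], 0], [[0, 0, 0.001], [0, 0, 0], 0], [[0, 0, 0.001], [0, 0, 0], 0], [[0, 0, 0.001], [0, 0, 0], 0], [[0, 0, 0], [0, 0, 0], 0]]'

```text
t: 9.5
tool_pos: [0.6378, 0.1538, 0.0965]
orientation: [2.221, 2.221, 0.001]
force: [-2.4, -0.0, 4.7]
finger_gap: 0.0
grip_force: 2.3
```

>>> play_rows --commands '[[[0, 0, 0.001], [0, 0, 0], 0], [[0, 0, 0.001], [0, 0, 0], 0], [[0, 0, 0], [0, 0, 0], 0], [[0, 0, 0], [0, 0, 0], 0], [[0, 0, 0], [0, 0, 0], 0]]'

```text
t: 10.0
tool_pos: [0.6378, 0.1538, 0.096]
orientation: [2.221, 2.221, 0.001]
force: [-3.6, -1.6, 14.1]
finger_gap: 0.002
grip_force: 7.0
```

The force rose to 14 N with no further travel, so the button is at its stop. Releasing it and checking.

>>> play_rows --commands '[[[0, 0, -0.01], [0, 0, 0], 0], [[0, 0, -0.03], [0, 0, 0], 0], [[0, 0, -0.03], [0, 0, 0], 0], [[0, 0, -0.03], [0, 0, 0], 0], [[0, 0, 0], [0, 0, 0], 0]]'

```text
t: 10.5
tool_pos: [0.6409, 0.1547, 0.1988]
orientation: [2.219, 2.218, 0.013]
force: [1.2, -0.6, -0.3]
finger_gap: 0.003
grip_force: 0.0
```

>>> play_rows --commands '[[[0, 0, 0], [0, 0, 0], 0], [[0, 0, 0], [0, 0, 0], 0], [[0, 0, 0], [0, 0, 0], 0], [[0, 0, 0], [0, 0, 0], 0], [[0, 0, 0], [0, 0, 0], 0]]'

```text
t: 11.0
tool_pos: [0.6373, 0.1537, 0.1936]
orientation: [-2.221, -2.221, 0.001]
force: [-0.4, -0.2, 0.2]
finger_gap: 0.001
grip_force: 0.0
```

```bash
python3 - <<'E'
from h import *
s,p,d=look('wrist');print(s['tool_pos'],s['force'])
try: tab(p,d,s)
except Exception as e: print(e)
c,R,o=pose('wrist',s);v,u=np.mgrid[:384,:512]
W=o+(d[...,None]*np.stack([(u-c['cx'])/c['fx'],(v-c['cy'])/c['fy'],np.ones_like(d)],-1))@R.T
m=(np.hypot(W[...,0]-.637,W[...,1]-.153)<.008)&(W[...,2]<.13);print('button z',np.median(W[...,2][m]),m.sum())
E
```

```text
[0.63729373 0.15366425 0.19362728] [-0.38792559 -0.17173959  0.1794828 ]
attempt to get argmax of an empty sequence
button z 0.10303605606873964 233
```

```bash
python3 -c "
from workcell import r
print(r.finish_job())"
```

```text
the job is handed in; nothing more can be done
None
```

I pushed the tab to within about 1° (under 2 mm) of the blue mark, then pressed the read button to its stop and saw it come back up. The arm is clear of everything and the job is handed in, but no verdict came back.

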